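# Shim the rocking dental surveyor with a wedge

## Robot

A 6-joint arm with a two-finger parallel gripper is mounted at the origin on the work surface. World frame = base frame: x ahead of the robot, y to its left, z up, the work surface at z = 0. Lengths are in m, angles in rad, forces in N, time in s.
With the tool pointing down it reaches from about 0.35 to 0.975 m from the base axis. Payload 4.9 kg.
Tool frame: the origin (TCP) lies between the finger pads; the fingertips stand 22 mm ahead of it and the grasp point (between the pads) lies 3 mm ahead of it; z points along the fingers, y is the line along which they close (so a half turn about z gives the same grasp; the last joint's range is limited). The gripper opens to 85 mm and grips with 20 to 120 N. Pads are 22 mm wide; open, the fingers measure 114 mm over their backs; the gripper's body (76 mm by 85 mm) begins 54 mm behind the grasp point. The pads swing forward as they close: fully open they stand 13 mm farther back than shut.
Start: joints at [1.073, 0.053, 1.613, -0, 1.476, -0.119], TCP at [0.231, 0.581, 0.253] pointing down, gripper open.
Joint ranges: [-3.01, 3.01], [-1.01, 2.22], [0.06, 2.58], [-1.02, 4.17], [0.09, 2.62], [-3.14, 3.14]. Speed limits (rad/s): [2.57, 2.57, 3.14, 3.14, 3.14, 3.14].

## Interface

Orientations are given as a unit quaternion [w, x, y, z].
In Python, from plant import state, grab_frame, get_calibration, job_done, recognise, regions_of gives the robot as it stands.
- The arm moves only by the tool apply_moves, never from a script. Its argument "targets" is a list of rows, each an object with "translation": the shift along the tool's x, y, z normalised to -1 to 1, where 1 is 100 mm, a list of three; "twist": the turn about the tool's z normalised to -1 to 1, where 1 is 0.1 rad; "hand": the opening, from 0 (shut) to 1 (fully open). A call has 1 to 8 rows; each row shifts and turns the commanded pose from where the row before left it, along the tool's axes as they then stand; what a row does not reach is not made up. A row lasts 1/10 s, in which the tool goes at most 50 mm and 8.59 degrees, less where a joint would pass 70% of its speed; a pose out of reach is approached as far as the arm can. A call with a number of a shift or a turn outside -1 to 1 is refused whole. A call with a gripper value outside its range is refused whole. The fingers move at their own pace and stop on an object; the grip force is fixed at half the most. Time passes only in rows, so rows that do not move let the fingers close. It gives the time, the measured TCP pose, the force, the opening and the grip force at its end, in the units of the state.
- state(): the state, without advancing time (a new reading comes with each control period).
- grab_frame(name): name is "scene" or "top" or "wrist"; returns the picture (420x560x3 uint8, red, green, blue); there is no depth.
- get_calibration(name): a dict with "camera_matrix" (3x3 intrinsics, pixels), "D" ([k1, k2, p1, p2, k3] as OpenCV has them; the pictures are not rectified), "pose" (4x4, takes a point from camera to world coordinates). Camera axes: x right, y up, looking along -z (the intrinsics and any distortion apply to the point x, -y, -z); pixel columns grow to the right and rows downward; lengths in m; the calibration is good to about 2 mm. A picture is of the moment at which its call begins: read the wrist's pose just before it. get_calibration takes no time and is no camera call; for the wrist camera it gives the pose at the moment of the call.
- job_done(): hands the job in; it is judged then, once.
Trained networks look in the newest picture that a camera, given by its name, has taken for a name from the list of things; names that differ only in an ending like _2 or _b are one class to them, and where a whole thing is asked for, a point or a joint stands for the part that bears it (a point fixed in the world has none). Each returns a list of dicts, best first, with "score" (0 to 1); they miss things now and then, are a little off and sometimes report something else, mostly with a low value. They report only what shows in the picture. A call takes as long as a camera call. They do not tell look-alikes from the thing itself.
- recognise(camera, query): "point" ([x, y, z] in m, in world coordinates, good to about 4 mm: the middle of the surface that is visible of it).
- regions_of(camera, query): "pixels" (420x560 bool, what is visible of it).
The state is a dict: "time": time; "joint_pos": joint angles; "joint_vel": joint speeds; "joint_efforts": joint torques, N m; "tool_pos": TCP position; "tool_rot": TCP orientation; "contact_force": force on the tool from outside, world axes, zero at the start; "ft_torque": the same for the moment, N m; "gripper_width": opening from 0.0 (shut) to 1.0 (fully open); "grasp_force": force on a finger pad.
Only numpy, scipy, OpenCV 4.12 (cv2) and the standard library are available. Lean on these libraries where they do the work, as an engineer would, in place of code of your own. Each camera call takes 0.05 s, during which the arm holds its last target. There are 200 camera calls.

## Task

The white dental surveyor rocks because the foot under its blue-dotted corner is too short. With the fingertips push the yellow wedge along the table, thin end first, under that foot until it is snug and bears on the foot with the surveyor level, then press down firmly on the blue dot to check that the corner no longer gives. Pick nothing up, and leave the surveyor standing where it is and the other things alone.

Things in the scene. Friction and masses are not known exactly. Their poses are not given: they have to be found in the camera images.
- stand: white dental surveyor, 1 to 1.4 kg, loose: base plate 170 (x) x 200 (y) mm, underside 18 mm and top 32 mm above the table, on four rubber feet 22 mm across at x = +-67, y = +-82 mm. Level on three of them until the short-footed (+x, +y) corner is pressed with about 2 N: it then rocks down by some 4 degrees. Origin on the work surface under the plate's centre; z up
- short_foot: the foot at the surveyor's (+67, +82) mm corner, 7 mm too short: a rubber disc 22 mm across; origin at the centre of its flat lower face, which hovers 7 mm above the table, 18 mm in from the plate's +y edge; axes as the surveyor's
- blue_dot (a point): blue dot 18 mm across on top of the base plate, 32 mm above the table, straight above the short foot: the spot to press
- spindle_top (a point): top of the surveyor's spindle, 203 mm above the table, at its (-12, -16) mm; an arm joins it to a steel column at (-50, -60) mm. Keep clear of these
- wedge: yellow plastic wedge, about 60 g, loose: 90 mm long (its x), 46 mm wide (its y), flat underside, 2 mm thick at the thin end (+x) rising evenly to 18 mm at the upright flat back face (-x). Friction about 0.6. Origin at the centre of its underside. It starts on the surveyor's +y side, thin end 15 to 65 mm from the foot's edge, pointing roughly along the surveyor's -y at the foot
- wedge_tip (a point): middle of the lower edge of the wedge's thin end. The wedge first touches the foot's near edge when the tip is 17 mm past the foot's centre; a few mm further makes it snug and pushing gets stiff (over 2 N, where sliding it freely takes under 1 N); beyond about 5 N the whole surveyor slides along instead
- wedge_back (a point): middle of the lower edge of the wedge's back face, the face to push on
- cast_yellow: yellow plaster dental cast, horseshoe shape, 60 x 56 x 24 mm, loose bystander; origin at the centre of its underside
- cast_pink: pink dental cast with white teeth, 60 x 56 x 24 mm, loose bystander; origin at the centre of its underside
- carton: small white carton with a blue band, 75 x 50 x 35 mm, loose bystander; origin at the centre of its underside
- jar: amber jar, 52 mm across, 65 mm tall, loose bystander; origin at the centre of its underside
- spatula: hand spatula 170 mm long lying flat, loose bystander; origin at the centre of its underside
Mind the look-alikes: they are no part of the job. There is more than one size of the wedge; the job needs the largest.

How it is judged:
By the outcome, as a careful person would: the job done as asked, in the order asked, and still so for the second after the job is handed in, with the robot touching nothing.
It also fails if it takes over 48 s, if anything falls off the work surface, if the arm or the gripper's body presses on something with over 40 N, if the wrist force passes 120 N, or if a joint passes its speed limit or range.

## Working session

There is one attempt and no reset: what is moved stays moved. The work goes in short steps, Python scripts to look and compute and a tool call to move; the robot and the scene stay as the last step left them, time stands still between calls to the robot, and variables do not carry over. Pictures are saved under pics/ and viewed, at most 10 in all, crops included, and the job is handed in when it is done.

Besides the shell and the picture viewer there is one more tool, called after "Call:" as name([rows], argument=value, ...), one row to a line, values as JSON. apply_moves: Moves the arm, as the interface text tells. Its arguments: {"type":"object","properties":{"targets":{"type":"array"}},"required":["targets"]}

```bash
mkdir -p pics; cat > h.py <<'E'
import numpy as np,cv2
from plant import *
def ray(cam,uv,z):
    c=get_calibration(cam);K=np.array(c["camera_matrix"]);D=np.array(c["D"]);T=np.array(c["pose"])
    p=cv2.undistortPoints(np.array(uv,float).reshape(-1,1,2),K,D).reshape(-1,2)
    d=np.c_[p[:,0],-p[:,1],-np.ones(len(p))]@T[:3,:3].T;o=T[:3,3]
    return o+d*((z-o[2])/d[:,2])[:,None]
def proj(cam,P):
    c=get_calibration(cam);K=np.array(c["camera_matrix"]);D=np.array(c["D"]);T=np.array(c["pose"])
    q=(np.atleast_2d(P)-T[:3,3])@T[:3,:3]; q=q*[1,-1,-1]
    return cv2.projectPoints(q,np.zeros(3),np.zeros(3),K,D)[0].reshape(-1,2)
def save(n,im): cv2.imwrite('pics/'+n+'.png',im[...,::-1])
E
python3 - <<'E'
from h import *
np.set_printoptions(precision=3,suppress=True)
s=state();print(s['tool_pos'],s['tool_rot'],s['time'],s['contact_force'])
for c in['top','scene']: save(c+'0',grab_frame(c)); print(c,get_calibration(c)['pose'])
for c in['top']:
  for q in['wedge','blue_dot','short_foot','stand','wedge_tip','wedge_back','spindle_top']:
    print(c,q,[(np.round(r['point'],3),round(r['score'],2)) for r in recognise(c,q)])
E
```

```text
[0.231 0.58  0.252] [-0.     0.188  0.982 -0.001] 0.0 [-0.612 -0.235 -0.318]
top [[-0.01   0.991 -0.135  0.31 ]
 [-1.    -0.01  -0.     0.009]
 [-0.002  0.135  0.991  1.537]
 [ 0.     0.     0.     1.   ]]
scene [[-0.783 -0.471  0.406  1.08 ]
 [ 0.622 -0.607  0.495  0.706]
 [ 0.014  0.64   0.768  1.248]
 [ 0.     0.     0.     1.   ]]
top wedge [(array([0.474, 0.248, 0.007]), 0.69), (array([0.564, 0.155, 0.009]), 0.64), (array([0.665, 0.206, 0.004]), 0.52), (array([ 0.53 , -0.042,  0.03 ]), 0.24)]
top blue_dot [(array([ 0.528, -0.042,  0.035]), 0.83)]
top short_foot []
top stand [(array([ 0.534, -0.044,  0.034]), 0.61)]
top wedge_tip [(array([0.568, 0.153, 0.012]), 0.68), (array([ 0.527, -0.044,  0.033]), 0.68), (array([0.664, 0.202, 0.009]), 0.63), (array([0.476, 0.249, 0.007]), 0.45)]
top wedge_back [(array([0.567, 0.151, 0.011]), 0.76), (array([0.659, 0.21 , 0.004]), 0.52), (array([0.478, 0.244, 0.004]), 0.48)]
top spindle_top [(array([ 0.531, -0.04 ,  0.032]), 0.77)]
```

View pics/top0.png

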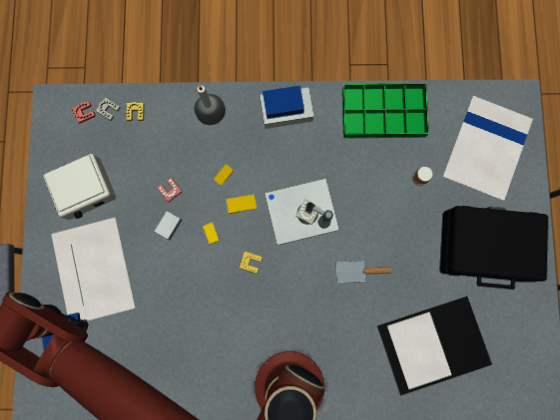

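View pics/scene0.png

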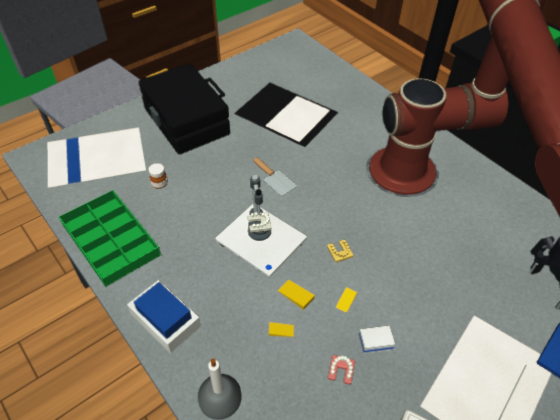

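The top picture shows the surveyor at about (301,212) px with its blue dot at (271,197). The largest yellow wedge is at (241,204), with smaller look-alikes at (223,174) and (210,233). The scene picture agrees.

```bash
python3 - <<'E'
from h import *
np.set_printoptions(precision=4,suppress=True)
from scipy.spatial.transform import Rotation as R
print(ray('top',[[271,197]],.032),ray('top',[[301,212]],.032),ray('top',[[227,205],[256,203]],.01))
c=[]
s=state();Rt=R.from_quat(np.array(s['tool_rot'])[[1,2,3,0]]).as_matrix();print(Rt)
w=np.array(get_calibration('wrist')['pose']);print('cam in tool',Rt.T@(w[:3,3]-s['tool_pos']),'\n',Rt.T@w[:3,:3]);print(get_calibration('wrist')['camera_matrix'])
E
```

```text
[[0.5839 0.0528 0.032 ]] [[ 0.535  -0.0414  0.032 ]] [[0.5633 0.1945 0.01  ]
 [0.5689 0.1016 0.01  ]]
[[-0.9291  0.3698 -0.0001]
 [ 0.3698  0.9291 -0.0001]
 [ 0.0001 -0.0001 -1.    ]]
cam in tool [ 0.0761  0.0003 -0.1204] 
 [[-0.0003  0.9543  0.2988]
 [ 1.      0.0002  0.0002]
 [ 0.0001  0.2988 -0.9543]]
[[319.0984   0.     281.2854]
 [  0.     319.0984 203.1386]
 [  0.       0.       1.    ]]
```

Call:
apply_moves([
  {"translation":[-0.33,-0.214,0],"twist":0,"hand":0},
  {"translation":[-0.33,-0.214,0],"twist":0,"hand":0},
  {"translation":[-0.33,-0.214,0],"twist":0,"hand":0},
  {"translation":[-0.33,-0.214,0],"twist":0,"hand":0},
  {"translation":[-0.33,-0.214,0],"twist":0,"hand":0},
  {"translation":[-0.33,-0.214,0],"twist":0,"hand":0},
  {"translation":[-0.33,-0.214,0],"twist":0,"hand":0},
  {"translation":[-0.33,-0.214,0],"twist":0,"hand":0},
])

```text
time: 1.25
tool_pos: [0.4138, 0.3226, 0.2536]
tool_rot: [0.0, 0.188, 0.982, 0.0]
contact_force: [0.2, 0.0, 0.3]
gripper_width: 0.006
grasp_force: 0.0
```

Call:
apply_moves([
  {"translation":[-0.33,-0.214,0],"twist":0,"hand":0},
  {"translation":[-0.33,-0.214,0],"twist":0,"hand":0},
  {"translation":[-0.33,-0.214,0],"twist":0,"hand":0},
  {"translation":[-0.33,-0.214,0],"twist":0,"hand":0},
  {"translation":[-0.33,-0.214,0],"twist":0,"hand":0},
  {"translation":[-0.33,-0.214,0],"twist":0,"hand":0},
  {"translation":[-0.33,-0.214,0],"twist":0,"hand":0},
  {"translation":[0,0,0],"twist":1,"hand":0},
])

```text
time: 2.05
tool_pos: [0.5743, 0.0957, 0.2533]
tool_rot: [0.001, 0.241, 0.971, -0.001]
contact_force: [0.0, -0.9, -0.5]
gripper_width: -0.0
grasp_force: 0.0
```

Call:
apply_moves([
  {"translation":[0,0,0],"twist":1,"hand":0},
  {"translation":[0,0,0],"twist":1,"hand":0},
  {"translation":[0,0,0],"twist":1,"hand":0},
  {"translation":[0,0,0],"twist":1,"hand":0},
  {"translation":[0,0,0],"twist":1,"hand":0},
  {"translation":[0,0,0],"twist":1,"hand":0},
  {"translation":[0,0,0],"twist":1,"hand":0},
  {"translation":[0,0,0],"twist":1,"hand":0},
])

```text
time: 2.85
tool_pos: [0.5723, 0.0994, 0.2534]
tool_rot: [0.0, 0.598, 0.801, 0.0]
contact_force: [0.0, 0.9, 0.1]
gripper_width: 0.002
grasp_force: 0.0
```

Call:
apply_moves([
  {"translation":[0,0,0],"twist":1,"hand":0},
  {"translation":[0,0,0],"twist":1,"hand":0},
  {"translation":[0,0,0],"twist":0,"hand":0},
  {"translation":[0,0,0],"twist":0,"hand":0},
])

```text
time: 3.25
tool_pos: [0.5723, 0.0994, 0.2533]
tool_rot: [0.0, 0.673, 0.74, 0.0]
contact_force: [-0.1, -0.5, 0.5]
gripper_width: 0.001
grasp_force: 0.0
```

```bash
python3 - <<'E'
from h import *
np.set_printoptions(precision=4,suppress=True)
s=state();print(s['time'],s['tool_pos'],s['tool_rot'],s['joint_pos'],s['contact_force'])
im=grab_frame('wrist');save('w1',im)
np.save('w1pose.npy',get_calibration('wrist')['pose'])
for q in['wedge','blue_dot','short_foot','wedge_tip','wedge_back']:
    print(q,[(np.round(r['point'],3),round(r['score'],2)) for r in recognise('wrist',q)])
E
```

```text
3.25 [0.5723 0.0994 0.2533] [0.     0.6731 0.7396 0.    ] [ 0.0439 -0.0516  1.7172 -0.      1.476  -0.0502] [-0.1257 -0.505   0.517 ]
wedge [(array([0.664, 0.211, 0.008]), 0.95), (array([0.471, 0.244, 0.008]), 0.93), (array([0.571, 0.153, 0.006]), 0.56), (array([0.519, 0.018, 0.031]), 0.18)]
blue_dot [(array([0.517, 0.013, 0.034]), 0.87), (array([0.57 , 0.15 , 0.014]), 0.49)]
short_foot []
wedge_tip [(array([0.571, 0.152, 0.008]), 0.76), (array([0.475, 0.242, 0.007]), 0.57), (array([0.662, 0.204, 0.007]), 0.56)]
wedge_back [(array([0.663, 0.201, 0.011]), 0.94), (array([0.472, 0.241, 0.005]), 0.73), (array([0.572, 0.15 , 0.009]), 0.61)]
```

View pics/w1.png

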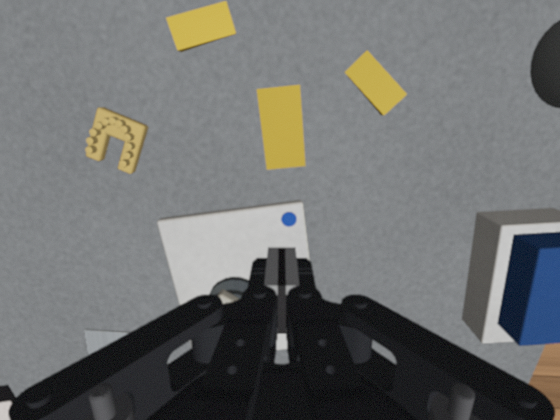

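The wrist picture shows the wedge with corners at about (257,88), (300,85), (305,166) and (266,170). The dot is at (289,219), and the plate's +y edge runs from (160,218) to (302,202). Next I fit the poses.

```bash
cat > fit.py <<'E'
from h import *
from scipy.optimize import least_squares
np.set_printoptions(precision=4,suppress=True)
# fit wedge pose on its yellow mask
def wedge_fit(im,near,cam='wrist',guess=None):
    hsv=cv2.cvtColor(im,cv2.COLOR_RGB2HSV)
    m=cv2.inRange(hsv,(18,120,80),(35,255,255))
    n,l,st,ce=cv2.connectedComponentsWithStats(m)
    i=min([k for k in range(1,n) if st[k,4]>300],key=lambda k:np.hypot(*(ce[k]-near)))
    cnt=max(cv2.findContours((l==i).astype(np.uint8),cv2.RETR_EXTERNAL,cv2.CHAIN_APPROX_NONE)[0],key=len)
    V=np.array([[.045,s*.023,z] for s in(-1,1) for z in(0,.002)]+[[-.045,s*.023,z] for s in(-1,1) for z in(0,.018)])
    c=cnt.reshape(-1,2).astype(np.float32)
    def f(p):
        a=p[2];Rz=np.array([[np.cos(a),-np.sin(a),0],[np.sin(a),np.cos(a),0],[0,0,1]])
        h=cv2.convexHull(proj(cam,V@Rz.T+[p[0],p[1],0]).astype(np.float32))
        return np.array([cv2.pointPolygonTest(h,(float(x),float(y)),True) for x,y in c])-.3
    r=least_squares(f,guess,diff_step=1e-3,loss='soft_l1');return r.x,np.sqrt(np.mean(f(r.x)**2)),st[i]
def dot(im,cam='wrist',z=.032):
    hsv=cv2.cvtColor(im,cv2.COLOR_RGB2HSV);m=cv2.inRange(hsv,(100,150,80),(130,255,255))
    n,l,st,ce=cv2.connectedComponentsWithStats(m)
    return [(st[k,4],ce[k],ray(cam,ce[k],z)[0]) for k in range(1,n) if 30<st[k,4]<1500]
E
python3 - <<'E'
from fit import *
im=cv2.imread('pics/w1.png')[...,::-1].copy()
for g in(-1.5,1.6):print(wedge_fit(im,(281,128),guess=[.57,.15,g]))
print(dot(im))
# plate edges: white mask
g=cv2.cvtColor(im,cv2.COLOR_RGB2HSV)
E=[]
for u in range(175,295,6):
    col=g[190:235,u,2].astype(int);d=np.diff(col);E.append((u,190+d.argmax()+.5,d.max()))
E=np.array(E);e=E[E[:,2]>20][:,:2];P=ray('wrist',e,.032)[:,:2]
k=np.polyfit(P[:,0],P[:,1],1);print('y-edge slope angle deg',np.degrees(np.arctan(k[0])),np.abs(np.polyval(k,P[:,0])-P[:,1]).max())
th=np.arctan(k[0]);d=dot(im);dd=[x for x in d if np.hypot(*(x[1]-[289,219]))<10][0][2]
nrm=np.array([-np.sin(th),np.cos(th)]);print('edge-dot dist',(np.array([P[0,0],P[0,1]])-dd[:2])@nrm)
print(ray('wrist',[[302,202],[160,218]],.032))
E
```

```text
(array([ 0.5688,  0.1482, -1.3809]), np.float64(0.7848450578359851), array([ 257,   85,   48,   84, 3238], dtype=int32))
(array([0.5686, 0.1494, 1.7638]), np.float64(1.3006275133035778), array([ 257,   85,   48,   84, 3238], dtype=int32))
[(np.int32(118), array([288.5   , 218.5932]), array([0.5853, 0.0514, 0.032 ]))]
y-edge slope angle deg 13.104141649284244 0.0005992411323853114
edge-dot dist 0.01891336066007043
[[0.5984 0.0725 0.032 ]
 [0.439  0.0386 0.032 ]]
```

Call:
apply_moves([
  {"translation":[0,0,0],"twist":-0.96,"hand":0},
  {"translation":[0.43,0.017,0],"twist":0,"hand":0},
  {"translation":[0.43,0.017,0],"twist":0,"hand":0},
  {"translation":[0.43,0.017,0.2],"twist":0,"hand":0},
  {"translation":[0,0,0.45],"twist":0,"hand":0},
  {"translation":[0,0,0.45],"twist":0,"hand":0},
  {"translation":[0,0,0.45],"twist":0,"hand":0},
  {"translation":[0,0,0.3],"twist":0,"hand":0},
])

```text
time: 4.35
tool_pos: [0.5512, 0.2268, 0.0645]
tool_rot: [-0.001, 0.637, 0.771, -0.002]
contact_force: [0.5, -0.2, -0.6]
gripper_width: -0.0
grasp_force: 0.0
```

Call:
apply_moves([
  {"translation":[0,0,0.2],"twist":0,"hand":0},
  {"translation":[0,0,0.15],"twist":0,"hand":0},
  {"translation":[0,0,0],"twist":0,"hand":0},
  {"translation":[0,0,0],"twist":0,"hand":0},
])

```text
time: 4.75
tool_pos: [0.5538, 0.2272, 0.0341]
tool_rot: [0.0, 0.638, 0.77, 0.0]
contact_force: [0.2, -0.3, 0.9]
gripper_width: -0.003
grasp_force: 0.0
```

```bash
python3 - <<'E'
from fit import *
s=state();print(s['time'],s['tool_pos'],s['tool_rot'],s['contact_force'])
im=grab_frame('wrist');save('w2',im)
E
```

```text
4.75 [0.5538 0.2272 0.0341] [0.0003 0.6376 0.7704 0.0004] [ 0.2042 -0.3128  0.8807]
```

View pics/w2.png

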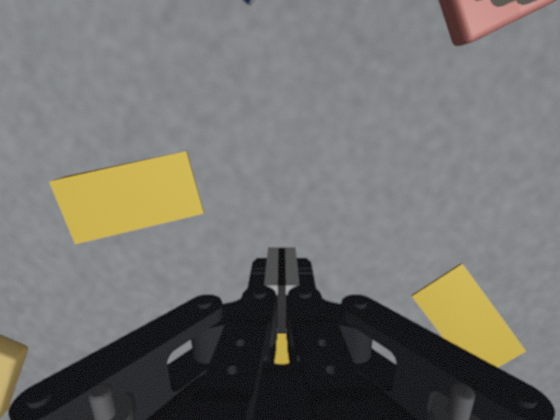

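The second wrist picture shows the shut fingertips at about (282,265), standing behind the wedge. The small wedges are well clear at (128,197) and (468,315). Next I lower and push.

Call:
apply_moves([
  {"translation":[0,0,0.06],"twist":0,"hand":0},
  {"translation":[-0.1,0,0],"twist":0,"hand":0},
  {"translation":[-0.1,0,0],"twist":0,"hand":0},
  {"translation":[-0.1,0,0],"twist":0,"hand":0},
  {"translation":[-0.1,0,0],"twist":0,"hand":0},
  {"translation":[-0.1,0,0],"twist":0,"hand":0},
  {"translation":[-0.1,0,0],"twist":0,"hand":0},
  {"translation":[0,0,0],"twist":0,"hand":0},
])

```text
time: 5.6
tool_pos: [0.5647, 0.1667, 0.0273]
tool_rot: [0.0, 0.638, 0.77, -0.0]
contact_force: [-0.5, 0.2, -0.1]
gripper_width: -0.001
grasp_force: 0.0
```

```bash
python3 - <<'E'
from fit import *
s=state();print(s['time'],s['tool_pos'],s['contact_force'])
im=grab_frame('wrist');save('w3',im)
t=grab_frame('top');print(wedge_fit(t,(252,203),'top',[.575,.118,-1.38]),dot(t,'top'))
sc=grab_frame('scene');print(wedge_fit(sc,(285,283),'scene',[.577,.113,-1.38]),dot(sc,'scene'))
big=cv2.resize(sc[200:340,200:380],None,fx=4,fy=4,interpolation=cv2.INTER_CUBIC);save('s3',big)
E
```

```text
5.6 [0.5647 0.1667 0.0273] [-0.5401  0.2211 -0.1153]Traceback (most recent call last):
  File "<stdin>", line 4, in <module>
  File "fit.py", line 9, in wedge_fit
    i=min([k for k in range(1,n) if st[k,4]>300],key=lambda k:np.hypot(*(ce[k]-near)))
ValueError: min() iterable argument is empty
```

```bash
python3 - <<'E'
from fit import *
sc=grab_frame('scene')
for g in ([.577,.113,-1.38],):
  try: print(wedge_fit(sc,(285,283),'scene',g))
  except Exception as e: print(e)
print(dot(sc,'scene'))
big=cv2.resize(sc[200:340,200:380],None,fx=4,fy=4,interpolation=cv2.INTER_CUBIC);save('s3',big)
E
```

```text
(array([ 0.5741,  0.1105, -1.3443]), np.float64(2.3271256307766133), array([267, 272,  27,  29, 340], dtype=int32))
[(np.int32(475), array([ 72.9326, 160.1684]), array([ 0.8232, -0.6484,  0.032 ])), (np.int32(1473), array([160.8466, 307.9518]), array([ 0.8766, -0.0178,  0.032 ])), (np.int32(639), array([551.856 , 353.7449]), array([0.1989, 0.667 , 0.032 ]))]
```

View pics/s3.png

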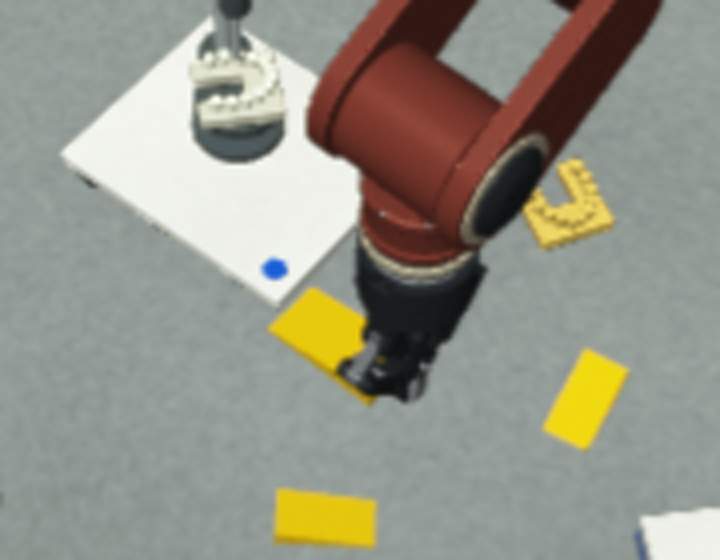

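The crop shows the wedge's thin end at the plate edge, about (290,305), straight and lined up with the blue dot at (275,268). I continue, then slow down.

Call:
apply_moves([
  {"translation":[-0.05,0,0],"twist":0,"hand":0},
  {"translation":[-0.05,0,0],"twist":0,"hand":0},
  {"translation":[-0.05,0,0],"twist":0,"hand":0},
  {"translation":[-0.05,0,0],"twist":0,"hand":0},
  {"translation":[-0.05,0,0],"twist":0,"hand":0},
  {"translation":[0,0,0],"twist":0,"hand":0},
])

```text
time: 6.35
tool_pos: [0.5693, 0.1428, 0.0273]
tool_rot: [0.0, 0.638, 0.77, -0.0]
contact_force: [-0.3, 0.2, -0.1]
gripper_width: 0.002
grasp_force: 0.0
```

Call:
apply_moves([
  {"translation":[-0.02,0,0],"twist":0,"hand":0},
  {"translation":[0,0,0],"twist":0,"hand":0},
])

```text
time: 6.55
tool_pos: [0.5696, 0.1414, 0.0274]
tool_rot: [0.0, 0.638, 0.77, 0.0]
contact_force: [0.3, -0.3, -0.6]
gripper_width: 0.002
grasp_force: 0.0
```

Call:
apply_moves([
  {"translation":[-0.02,0,0],"twist":0,"hand":0},
  {"translation":[0,0,0],"twist":0,"hand":0},
])

```text
time: 6.75
tool_pos: [0.5699, 0.1396, 0.0273]
tool_rot: [0.0, 0.638, 0.77, -0.0]
contact_force: [0.9, -0.1, 0.9]
gripper_width: 0.002
grasp_force: 0.0
```

Call:
apply_moves([
  {"translation":[-0.015,0,0],"twist":0,"hand":0},
  {"translation":[0,0,0],"twist":0,"hand":0},
])

```text
time: 6.95
tool_pos: [0.5701, 0.1381, 0.0273]
tool_rot: [0.0, 0.638, 0.77, -0.0]
contact_force: [-0.1, 0.7, 0.2]
gripper_width: 0.002
grasp_force: 0.0
```

Call:
apply_moves([
  {"translation":[-0.015,0,0],"twist":0,"hand":0},
  {"translation":[0,0,0],"twist":0,"hand":0},
])

```text
time: 7.15
tool_pos: [0.5704, 0.1365, 0.0273]
tool_rot: [0.0, 0.638, 0.77, -0.0]
contact_force: [-0.0, 0.2, -0.5]
gripper_width: 0.001
grasp_force: 0.0
```

Call:
apply_moves([
  {"translation":[-0.015,0,0],"twist":0,"hand":0},
  {"translation":[0,0,0],"twist":0,"hand":0},
])

```text
time: 7.35
tool_pos: [0.5707, 0.135, 0.0273]
tool_rot: [0.0, 0.638, 0.77, -0.0]
contact_force: [0.3, 1.3, -0.4]
gripper_width: -0.0
grasp_force: 0.0
```

Call:
apply_moves([
  {"translation":[-0.01,0,0],"twist":0,"hand":0},
  {"translation":[0,0,0],"twist":0,"hand":0},
])

```text
time: 7.55
tool_pos: [0.5709, 0.1341, 0.0273]
tool_rot: [0.0, 0.638, 0.77, -0.0]
contact_force: [-0.3, -0.8, 0.3]
gripper_width: 0.001
grasp_force: 0.0
```

```bash
python3 - <<'E'
from fit import *
F=[]
for i in range(3):
    sc=grab_frame('scene'); s=state();F.append(s['contact_force'])
print(s['time'],s['tool_pos'],np.mean(F,0))
hs=cv2.cvtColor(sc,cv2.COLOR_RGB2HSV);m=cv2.inRange(hs,(100,150,80),(130,255,255));v,u=np.nonzero(m[250:280,255:285]);print('dot scene',ray('scene',[[u.mean()+255,v.mean()+250]],.032))
E
```

```text
7.7 [0.5709 0.1342 0.0273] [ 0.1704  0.3865 -0.0788]
dot scene [[0.585  0.0505 0.032 ]]
```

Call:
apply_moves([
  {"translation":[-0.01,0,0],"twist":0,"hand":0},
  {"translation":[0,0,0],"twist":0,"hand":0},
])

```text
time: 7.9
tool_pos: [0.5711, 0.1332, 0.0273]
tool_rot: [-0.0, 0.638, 0.77, 0.0]
contact_force: [-0.4, -0.4, 0.5]
gripper_width: -0.005
grasp_force: 0.1
```

Call:
apply_moves([
  {"translation":[-0.01,0,0],"twist":0,"hand":0},
  {"translation":[0,0,0],"twist":0,"hand":0},
])

```text
time: 8.1
tool_pos: [0.5712, 0.1324, 0.0273]
tool_rot: [-0.0, 0.638, 0.77, 0.0]
contact_force: [0.6, 1.6, -0.5]
gripper_width: -0.001
grasp_force: 0.9
```

Call:
apply_moves([
  {"translation":[-0.01,0,0],"twist":0,"hand":0},
  {"translation":[0,0,0],"twist":0,"hand":0},
])

```text
time: 8.3
tool_pos: [0.5713, 0.1318, 0.0273]
tool_rot: [-0.0, 0.638, 0.77, 0.0]
contact_force: [-1.3, 4.7, 0.6]
gripper_width: 0.002
grasp_force: 2.2
```

```bash
python3 - <<'E'
from fit import *
F=[]
for i in range(6):
    sc=grab_frame('scene'); s=state();F.append(s['contact_force'])
print(s['time'],s['tool_pos'],np.mean(F,0))
hs=cv2.cvtColor(sc,cv2.COLOR_RGB2HSV);m=cv2.inRange(hs,(100,150,80),(130,255,255));v,u=np.nonzero(m[250:280,255:285]);print('dot scene',ray('scene',[[u.mean()+255,v.mean()+250]],.032))
E
```

```text
8.6 [0.5714 0.1315 0.0273] [-1.0557  4.3919  0.2574]
dot scene [[0.585  0.0505 0.032 ]]
```

Call:
apply_moves([
  {"translation":[0.05,0,0],"twist":0,"hand":0},
  {"translation":[0.2,0,0],"twist":0,"hand":0},
  {"translation":[0.25,0,0],"twist":0,"hand":0},
  {"translation":[0,0,-0.4],"twist":0,"hand":0},
  {"translation":[0,0,-0.4],"twist":0,"hand":0},
  {"translation":[0,0,-0.4],"twist":0,"hand":0},
  {"translation":[0,0,-0.4],"twist":0,"hand":0},
  {"translation":[0,0,0],"twist":0,"hand":0},
])

```text
time: 9.4
tool_pos: [0.5662, 0.1805, 0.1955]
tool_rot: [0.005, 0.638, 0.77, 0.005]
contact_force: [1.4, -0.2, 1.6]
gripper_width: 0.001
grasp_force: 0.0
```

```bash
python3 - <<'E'
from fit import *
s=state();print(s['time'],s['tool_pos'],s['contact_force'])
im=grab_frame('wrist');save('w4',im)
print(dot(im))
sc=grab_frame('scene');hs=cv2.cvtColor(sc,cv2.COLOR_RGB2HSV);m=cv2.inRange(hs,(100,150,80),(130,255,255));v,u=np.nonzero(m[250:280,255:285]);print('dot scene',ray('scene',[[u.mean()+255,v.mean()+250]],.032))
E
```

```text
9.4 [0.5662 0.1805 0.1955] [ 1.3634 -0.2398  1.5544]
[(np.int32(698), array([549.5287, 389.5158]), array([ 0.9244, -0.0002,  0.032 ]))]
dot scene [[0.585  0.0505 0.032 ]]
```

View pics/w4.png

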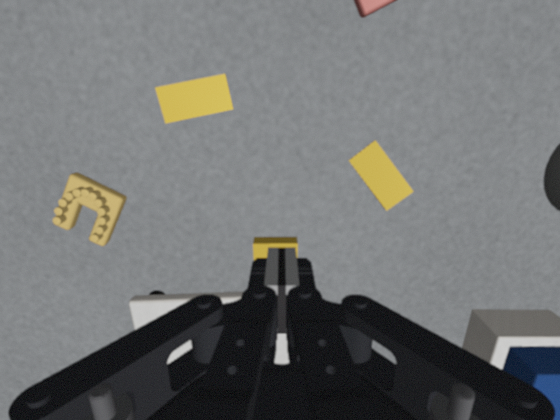

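The wrist picture shows the wedge's back at about (275,243), with the wedge tucked under the plate's +y edge and the other things where they were. Next I go over the dot.

Call:
apply_moves([
  {"translation":[-0.33,-0.005,0],"twist":0,"hand":0},
  {"translation":[-0.33,-0.005,0],"twist":0,"hand":0},
  {"translation":[-0.33,-0.005,0],"twist":0,"hand":0},
  {"translation":[-0.32,-0.004,0],"twist":0,"hand":0},
  {"translation":[0,0,0.3],"twist":0,"hand":0},
  {"translation":[0,0,0.4],"twist":0,"hand":0},
  {"translation":[0,0,0.3],"twist":0,"hand":0},
  {"translation":[0,0,0],"twist":0,"hand":0},
])

```text
time: 10.3
tool_pos: [0.579, 0.051, 0.0794]
tool_rot: [-0.006, 0.638, 0.77, -0.005]
contact_force: [-0.2, -0.1, 0.0]
gripper_width: -0.001
grasp_force: 0.0
```

Call:
apply_moves([
  {"translation":[0,0,0],"twist":0,"hand":0},
  {"translation":[0,0,0],"twist":0,"hand":0},
])

```text
time: 10.5
tool_pos: [0.5858, 0.0513, 0.0889]
tool_rot: [0.001, 0.638, 0.77, 0.001]
contact_force: [0.5, -0.1, -0.4]
gripper_width: 0.003
grasp_force: 0.0
```

```bash
python3 - <<'E'
from fit import *
s=state();print(s['time'],s['tool_pos'],s['contact_force'])
sc=grab_frame('scene');hs=cv2.cvtColor(sc,cv2.COLOR_RGB2HSV);m=cv2.inRange(hs,(100,150,80),(130,255,255));v,u=np.nonzero(m[250:280,255:285]);print(len(u))
save('s5',cv2.resize(sc[200:340,200:380],None,fx=4,fy=4,interpolation=cv2.INTER_CUBIC))
im=grab_frame('wrist');print(dot(im))
E
```

```text
10.5 [0.5858 0.0513 0.0889] [ 0.4729 -0.084  -0.4358]
18
[(np.int32(519), array([279.4085, 235.8092]), array([0.5855, 0.0511, 0.032 ]))]
```

View pics/s5.png

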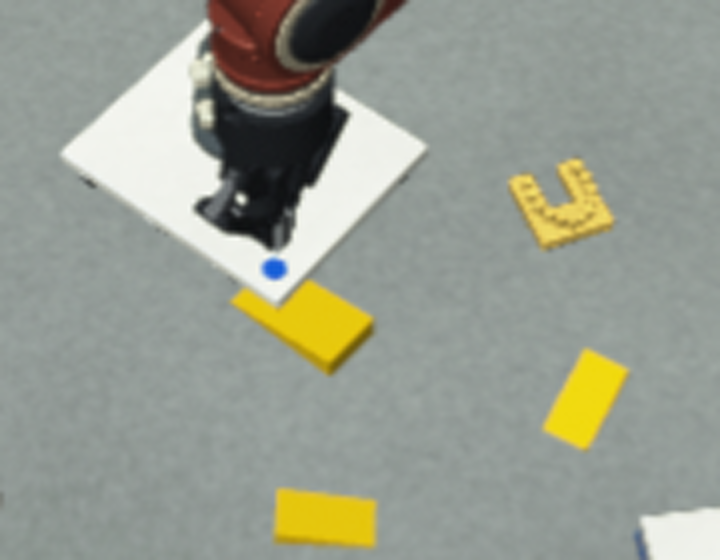

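The crop shows the wedge under the dotted corner, with the fingertips just above the dot at (275,268). The wrist view puts the dot at (0.5855, 0.0511), within 1 mm of the TCP.

Call:
apply_moves([
  {"translation":[0,0,0.1],"twist":0,"hand":0},
  {"translation":[0,0,0.1],"twist":0,"hand":0},
  {"translation":[0,0,0.08],"twist":0,"hand":0},
  {"translation":[0,0,0.04],"twist":0,"hand":0},
  {"translation":[0,0,0],"twist":0,"hand":0},
  {"translation":[0,0,0],"twist":0,"hand":0},
])

```text
time: 11.2
tool_pos: [0.5847, 0.0513, 0.055]
tool_rot: [-0.0, 0.638, 0.77, -0.0]
contact_force: [0.0, 0.0, 0.4]
gripper_width: 0.003
grasp_force: 0.0
```

Call:
apply_moves([
  {"translation":[0,0,0.01],"twist":0,"hand":0},
  {"translation":[0,0,0.01],"twist":0,"hand":0},
  {"translation":[0,0,0],"twist":0,"hand":0},
])

```text
time: 11.5
tool_pos: [0.5849, 0.0514, 0.054]
tool_rot: [0.0, 0.638, 0.77, -0.0]
contact_force: [-2.6, 0.3, 4.8]
gripper_width: -0.001
grasp_force: 2.3
```

Call:
apply_moves([
  {"translation":[0,0,0.01],"twist":0,"hand":0},
  {"translation":[0,0,0],"twist":0,"hand":0},
])

```text
time: 11.7
tool_pos: [0.585, 0.0514, 0.0539]
tool_rot: [-0.0, 0.638, 0.77, -0.0]
contact_force: [-4.8, 0.5, 9.5]
gripper_width: -0.002
grasp_force: 4.8
```

Call:
apply_moves([
  {"translation":[0,-0.007,0.012],"twist":0,"hand":0},
  {"translation":[0,0,0],"twist":0,"hand":0},
  {"translation":[0,0,0],"twist":0,"hand":0},
])

```text
time: 12.0
tool_pos: [0.585, 0.0514, 0.0538]
tool_rot: [0.0, 0.638, 0.77, 0.0]
contact_force: [-4.9, 0.6, 12.9]
gripper_width: 0.002
grasp_force: 6.7
```

Call:
apply_moves([
  {"translation":[0,-0.008,0.01],"twist":0,"hand":0},
  {"translation":[0,0,0],"twist":0,"hand":0},
  {"translation":[0,0,0],"twist":0,"hand":0},
  {"translation":[0,0,0],"twist":0,"hand":0},
  {"translation":[0,0,0],"twist":0,"hand":0},
])

```text
time: 12.5
tool_pos: [0.585, 0.0514, 0.0538]
tool_rot: [0.001, 0.638, 0.77, 0.001]
contact_force: [-4.9, 2.4, 16.5]
gripper_width: 0.0
grasp_force: 8.1
```

Call:
apply_moves([
  {"translation":[0,0,-0.03],"twist":0,"hand":0},
  {"translation":[0,0,-0.1],"twist":0,"hand":0},
  {"translation":[0,0,-0.3],"twist":0,"hand":0},
  {"translation":[0,0,-0.4],"twist":0,"hand":0},
  {"translation":[0,0,-0.4],"twist":0,"hand":0},
  {"translation":[0.4,0,-0.2],"twist":0,"hand":0},
  {"translation":[0.4,0,0],"twist":0,"hand":0},
  {"translation":[0.4,0,0],"twist":0,"hand":0},
])

```text
time: 13.3
tool_pos: [0.5611, 0.17, 0.1948]
tool_rot: [0.001, 0.638, 0.77, 0.001]
contact_force: [-0.3, 0.7, -0.8]
gripper_width: 0.001
grasp_force: 0.0
```

```bash
python3 - <<'E'
from fit import *
for i in range(4): sc=grab_frame('scene')
s=state();print(s['time'],s['tool_pos'],s['contact_force'])
hs=cv2.cvtColor(sc,cv2.COLOR_RGB2HSV);m=cv2.inRange(hs,(100,150,80),(130,255,255));v,u=np.nonzero(m[250:280,255:285]);print('dot scene',ray('scene',[[u.mean()+255,v.mean()+250]],.032))
save('s6',cv2.resize(sc[200:340,200:380],None,fx=4,fy=4,interpolation=cv2.INTER_CUBIC))
E
```

```text
13.5 [0.5604 0.1694 0.193 ] [ 0.1364 -0.65    0.0719]
dot scene [[0.5854 0.0505 0.032 ]]
```

View pics/s6.png

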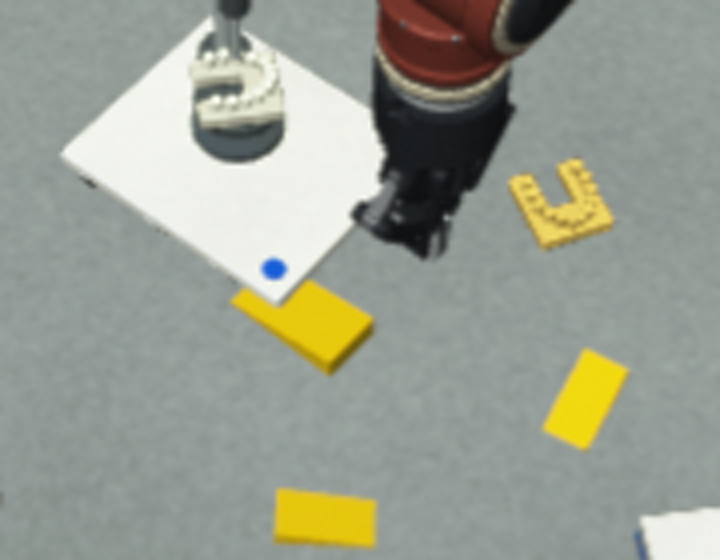

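The crop shows the wedge in place and the dot still at (275,268). The surveyor hasn't moved, and the arm is clear.

```bash
python3 -c "
from plant import *
print(job_done())"
```

```text
the job is handed in; nothing more can be done
None
```

I pushed the largest yellow wedge snug under the short foot (about 4.4 N, surveyor not moved), pressed the blue dot with about 16 N without the corner giving, backed the arm clear and handed the job in at about 13.5 s.

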